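# Load the washed mandrels in reverse order

## Task

Move the four metal print mandrels from the wash rack to the empty loading rack in reverse order: the one that stands next to the wash rack's black end plate goes to the pad farthest from the loading rack's end plate, the next one to the next pad, and so on, until the last one stands next to the loading rack's end plate. Stand each upright, centred on its own pad, and do not drop one or tip one over.

Things in the scene. Friction and masses are not known exactly. Their poses are not given: they have to be found in the camera images.
- tapered_center (a point): Loose grey metal tapered mandrel (the tallest): flat top with one central black hole; 54 mm across at the foot narrowing to 40 mm at the top, 47 mm at mid-height; 76 mm tall, about 0.40 kg. This point is its centre, on its axis half-way up (38 mm above its underside). Its z axis is up when it stands. It is round: yaw means nothing, any grasp direction will do.
- squat_center (a point): Loose grey metal short straight mandrel: plain cylinder 56 mm across, flat top with three small black holes; 54 mm tall, about 0.38 kg. This point is its centre, on its axis half-way up (27 mm above its underside). Its z axis is up when it stands. It is round: yaw means nothing, any grasp direction will do.
- flanged_center (a point): Loose grey metal slim mandrel with a foot flange: barrel 38 mm across, flat plain top, standing on a flange 56 mm across and 14 mm thick; 70 mm tall, about 0.34 kg. This point is its centre, on its axis half-way up (35 mm above its underside). Its z axis is up when it stands. It is round: yaw means nothing, any grasp direction will do.
- domed_center (a point): Loose grey metal mandrel with a rounded dome top: barrel 48 mm across up to 50 mm high, then rounded off; 64 mm tall, about 0.36 kg. This point is its centre, on its axis half-way up (32 mm above its underside). Its z axis is up when it stands. It is round: yaw means nothing, any grasp direction will do.
- pad_tapered: Round black rubber pad, 74 mm across, 6 mm thick, fixed on the wash rack: the pad on which the tapered mandrel stands at the start. Origin: centre of its underside (20 mm above the table). It only marks where that mandrel stood; which of the four pad places it takes differs from start to start.
- pad_squat: Round black rubber pad, 74 mm across, 6 mm thick, fixed on the wash rack: the pad on which the squat mandrel stands at the start. Origin: centre of its underside (20 mm above the table). It only marks where that mandrel stood; which of the four pad places it takes differs from start to start.
- pad_flanged: Round black rubber pad, 74 mm across, 6 mm thick, fixed on the wash rack: the pad on which the flanged mandrel stands at the start. Origin: centre of its underside (20 mm above the table). It only marks where that mandrel stood; which of the four pad places it takes differs from start to start.
- pad_domed: Round black rubber pad, 74 mm across, 6 mm thick, fixed on the wash rack: the pad on which the domed mandrel stands at the start. Origin: centre of its underside (20 mm above the table). It only marks where that mandrel stood; which of the four pad places it takes differs from start to start.
- wash_rack: Rack holding the mandrels at the start. Aluminium bar 84 x 410 x 20 mm on the table, upright black end plate (70 mm high) at y = +220. y runs along the row to the plate, z up. Origin: table level, mid-row; pad centres at x = 0, y = +135 (by the plate), +45, -45, -135 mm, tops 26 mm above the table. It may be the nearer or the farther rack.
- loading_rack: The empty rack to be filled. Aluminium bar 84 x 410 x 20 mm on the table, upright black end plate (70 mm high) at y = +220. y runs along the row to the plate, z up. Origin: table level, mid-row; pad centres at x = 0, y = +135 (by the plate), +45, -45, -135 mm, tops 26 mm above the table. Pads: four fixed flat black rubber discs 74 mm across, 6 mm thick, no rims.
There are look-alikes about, which are no part of the job. What is shaped like the part that bears flanged_center but blue is not meant.

How it is judged (in metres and radians):
At the end, for the whole second after the job is handed in: Every mandrel stands upright (within 6 degrees), released and at rest, on the loading-rack pad that mirrors its starting place (places 1 2 3 4 from the wash rack's end plate become 4 3 2 1 from the loading rack's), centred within 15 mm along and across, at pad height within 6 mm (x of tapered_center in the frame of loading_rack between -0.015 and 0.015 m and z of tapered_center in the frame of loading_rack between 0.058 and 0.07 m and ((y of pad_tapered in the frame of wash_rack between 0.115 and 0.155 m and y of tapered_center in the frame of loading_rack between -0.15 and -0.12 m) or (y of pad_tapered in the frame of wash_rack between 0.025 and 0.065 m and y of tapered_center in the frame of loading_rack between -0.06 and -0.03 m) or (y of pad_tapered in the frame of wash_rack between -0.065 and -0.025 m and y of tapered_center in the frame of loading_rack between 0.03 and 0.06 m) or (y of pad_tapered in the frame of wash_rack between -0.155 and -0.115 m and y of tapered_center in the frame of loading_rack between 0.12 and 0.15 m)) and angle between each of tapered_center, squat_center, flanged_center, domed_center's own z axis and vertical below 0.1 rad and linear speed of each of tapered, squat, flanged, domed below 0.02 m/s and angular speed of each of tapered, squat, flanged, domed below 0.2 rad/s and x of squat_center in the frame of loading_rack between -0.015 and 0.015 m and z of squat_center in the frame of loading_rack between 0.047 and 0.059 m and ((y of pad_squat in the frame of wash_rack between 0.115 and 0.155 m and y of squat_center in the frame of loading_rack between -0.15 and -0.12 m) or (y of pad_squat in the frame of wash_rack between 0.025 and 0.065 m and y of squat_center in the frame of loading_rack between -0.06 and -0.03 m) or (y of pad_squat in the frame of wash_rack between -0.065 and -0.025 m and y of squat_center in the frame of loading_rack between 0.03 and 0.06 m) or (y of pad_squat in the frame of wash_rack between -0.155 and -0.115 m and y of squat_center in the frame of loading_rack between 0.12 and 0.15 m)) and x of flanged_center in the frame of loading_rack between -0.015 and 0.015 m and z of flanged_center in the frame of loading_rack between 0.055 and 0.067 m and ((y of pad_flanged in the frame of wash_rack between 0.115 and 0.155 m and y of flanged_center in the frame of loading_rack between -0.15 and -0.12 m) or (y of pad_flanged in the frame of wash_rack between 0.025 and 0.065 m and y of flanged_center in the frame of loading_rack between -0.06 and -0.03 m) or (y of pad_flanged in the frame of wash_rack between -0.065 and -0.025 m and y of flanged_center in the frame of loading_rack between 0.03 and 0.06 m) or (y of pad_flanged in the frame of wash_rack between -0.155 and -0.115 m and y of flanged_center in the frame of loading_rack between 0.12 and 0.15 m)) and x of domed_center in the frame of loading_rack between -0.015 and 0.015 m and z of domed_center in the frame of loading_rack between 0.052 and 0.064 m and ((y of pad_domed in the frame of wash_rack between 0.115 and 0.155 m and y of domed_center in the frame of loading_rack between -0.15 and -0.12 m) or (y of pad_domed in the frame of wash_rack between 0.025 and 0.065 m and y of domed_center in the frame of loading_rack between -0.06 and -0.03 m) or (y of pad_domed in the frame of wash_rack between -0.065 and -0.025 m and y of domed_center in the frame of loading_rack between 0.03 and 0.06 m) or (y of pad_domed in the frame of wash_rack between -0.155 and -0.115 m and y of domed_center in the frame of loading_rack between 0.12 and 0.15 m))); the robot touches nothing.
It fails at once if a mandrel is tipped over (leans more than 35 degrees) (angle between any of tapered_center, squat_center, flanged_center, domed_center's own z axis and vertical above 0.61 rad).
It fails at once if a mandrel is dropped (moves faster than 0.6 m/s with no finger on it: a free fall of some 18 mm) ((linear speed of tapered above 0.6 m/s and contact force between the fingers and tapered below 0.1 N) or (linear speed of squat above 0.6 m/s and contact force between the fingers and squat below 0.1 N) or (linear speed of flanged above 0.6 m/s and contact force between the fingers and flanged below 0.1 N) or (linear speed of domed above 0.6 m/s and contact force between the fingers and domed below 0.1 N)).
It also fails if it takes over 93 s, if anything falls off the work surface, if the arm or the gripper's body presses on something with over 40 N, if the wrist force passes 120 N, or if a joint passes its speed limit or range.

## Robot

A 6-joint arm with a two-finger parallel gripper is mounted at the origin on the work surface. World frame = base frame: x ahead of the robot, y to its left, z up, the work surface at z = 0. Lengths are in m, angles in degrees, forces in N, time in s.
With the tool pointing down it reaches from about 0.275 to 0.75 m from the base axis. Payload 10.2 kg.
Tool frame: the origin (TCP) lies midway between the tips of the shut fingers; the grasp point (between the pads) lies behind it (arm.hold_point_z is the z of the grasp point in the tool frame, in m); z points along the fingers, y is the direction in which the jaws open and shut (so a half turn about z gives the same grasp; the last joint's range is limited). The gripper opens to 88 mm and grips with 3 to 60 N. Pads are 18 mm wide; open, the fingers measure 123 mm over their backs; the gripper's body (75 mm by 187 mm) begins 45 mm behind the grasp point.
Start: joints at [53.377, 17.928, 85.812, -0, 76.261, -12.8], TCP at [0.212, 0.48, 0.239] pointing down, gripper open.
Joint ranges: [-168.41, 168.41], [-55.51, 124.54], [10.69, 146.95], [-70.63, 250.63], [1, 178], [-165.06, 165.06]. Speed limits (degrees/s): [136.94, 136.94, 172.46, 180, 180, 180].

## Interface

Orientations are given as a 3x3 rotation matrix whose columns are the frame's x, y, z axes.
In Python, from cell import arm gives the robot as it stands.
- The arm moves only by the tool step_arm, never from a script. Its argument "motion" is a list of rows, each a list of 7 numbers: the shift along the tool's x, y, z in cm, then the turn, a rotation vector about the tool's x, y, z in degrees, then the closure, from -1 (fully open) to 1 (shut), so that 0 is half open. A call has exactly 10 rows; each row shifts and turns the commanded pose from where the row before left it, along the tool's axes as they then stand; what a row does not reach is not made up. A row lasts 1/10 s, in which the tool goes at most 50 mm and 8.59 degrees, less where a joint would pass 70% of its speed; a pose out of reach is approached as far as the arm can. A call is refused whole if a number of a shift passes 5 or a number of a turn 8.59, either way. A call with a gripper value outside its range is refused whole. The fingers move at their own pace and stop on an object; "newtons" is the grip in N (left out, the last holds). Time passes only in rows, so rows that do not move let the fingers close, or fill a call up. It gives the time, the measured TCP pose, the force and the opening at its end, in the units of the state.
- arm.read_state(): the state, without advancing time (a new reading comes with each control period).
- arm.read_camera(name): name is "side" or "top" or "wrist"; returns a dict with "pixels" (420x560x3 uint8, red, green, blue), "fx", "fy", "cx", "cy" (pixels), "extrinsics" (4x4, takes a point from camera to world coordinates); the wrist camera has in their place "hand_eye" (4x4, takes a point from camera to tool coordinates, whose origin is the TCP and whose axes are the flange's). Camera axes: x right, y down, z forward; pixel columns grow to the right and rows downward; lengths in m; the calibration is good to about 2 mm. The wrist camera is an equidistant fisheye: a pixel r from the principal point sees the ray r / f radians off the axis. A picture is of the moment at which its call begins: read the wrist's pose just before it. There is no depth.
- arm.sign_off(): hands the job in, once; it reports no verdict.
The state is a dict: "time_s": time; "joint_positions": joint angles; "qd": joint speeds; "effort": joint torques, N m; "position": TCP position; "tcp_rot": TCP orientation; "wrist_force": force on the tool from outside, world axes, zero at the start; "torque": the same for the moment, N m; "finger_gap": opening from 0.0 (shut) to 1.0 (fully open).
Only numpy, scipy, OpenCV 4.12 (cv2) and the standard library are available. Lean on these libraries where they do the work, as an engineer would, in place of code of your own. Each camera call takes 0.05 s, during which the arm holds its last target.

## Working session

There is one attempt and no reset: what is moved stays moved. The work goes in short steps, Python scripts to look and compute and a tool call to move; the robot and the scene stay as the last step left them, time stands still between calls to the robot, and variables do not carry over. Pictures are saved under pics/ and viewed, and the job is handed in when it is done.

Besides the shell and the picture viewer there is one more tool, called after "Request:" as a command line: name --pt "numbers of a row" for each row, then --argument value for the rest. step_arm: Moves the arm, as the interface text tells. Its arguments: {"type":"object","properties":{"motion":{"type":"array","items":{"type":"array","items":{"type":"number"}}},"newtons":{"type":"number"}},"required":["motion"]}

```bash
ls; mkdir -p pics; python3 - <<'E'
from cell import arm
import cv2
s=arm.read_state()
print(s, arm.hold_point_z)
for n in ["side","top","wrist"]:
    c=arm.read_camera(n)
    cv2.imwrite(f"pics/{n}0.png",c["pixels"][:,:,::-1])
    print(n,{k:v for k,v in c.items() if k!="pixels"})
E
```

```text
pics
{'time_s': 0.0, 'joint_positions': array([ 5.33779202e+01,  1.79592401e+01,  8.58505683e+01, -6.92747392e-04,
        7.62618699e+01, -1.27994359e+01]), 'qd': array([ 0.05600825, -0.07803537, -0.03826577, -0.00458999,  0.09696318,
       -0.18130077]), 'effort': array([-1.92955627e-04, -4.02218843e+01, -2.52270502e+01,  6.94304821e-02,
        3.52084951e-02, -1.35308760e-04]), 'position': array([0.21192037, 0.48007601, 0.2381855 ]), 'tcp_rot': array([[-9.14801176e-01,  4.03903784e-01, -7.36851511e-04],
       [ 4.03904368e-01,  9.14800655e-01, -1.01106146e-03],
       [ 2.65700697e-04, -1.22253775e-03, -9.99999217e-01]]), 'wrist_force': array([-0.90150119,  0.50811824, -0.68646587]), 'torque': array([0.0353769 , 0.00740339, 0.00578252]), 'finger_gap': 0.9973649586905524} -0.0187
side {'fx': 409.9365089390663, 'fy': 409.9365089390663, 'cx': 275.5868739254108, 'cy': 213.46037737159529, 'extrinsics': array([[-0.98089839, -0.11720283,  0.15524768,  0.47706481],
       [-0.19450394,  0.58045035, -0.79072474,  0.61549673],
       [ 0.00256161, -0.80581691, -0.59215922,  0.54263208],

[... 192 characters left out ...]
0.01729851, -0.98818738,  0.152271  ,  0.45708273],
       [-0.99946463, -0.0213201 , -0.02481762, -0.00254239],
       [ 0.02777089, -0.15176017, -0.98802714,  0.88327785],
       [ 0.        ,  0.        ,  0.        ,  1.        ]])}
wrist {'fx': 325.19226210127806, 'fy': 325.19226210127806, 'cx': 281.3653369103917, 'cy': 207.64825317477937, 'hand_eye': array([[-7.51293094e-05, -9.58227971e-01, -2.86005506e-01,
         7.42162448e-02],
       [ 9.99999618e-01,  1.76930671e-04, -8.55470239e-04,
         8.22661819e-05],
       [ 8.70338658e-04, -2.86005461e-01,  9.58227592e-01,
        -1.45685213e-01],
       [ 0.00000000e+00,  0.00000000e+00,  0.00000000e+00,
         1.00000000e+00]])}
```

View pics/top0.png

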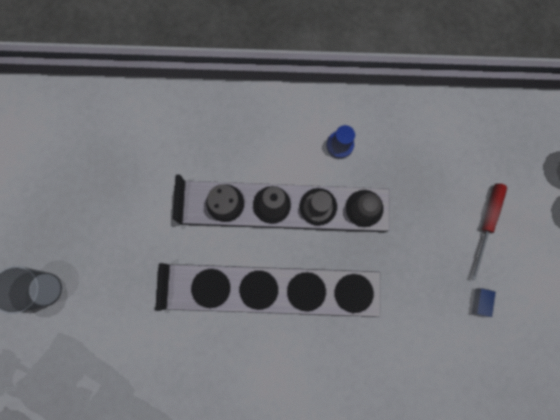

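View pics/side0.png

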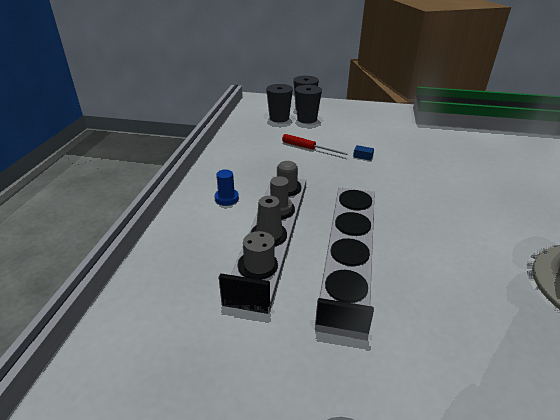

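View pics/wrist0.png

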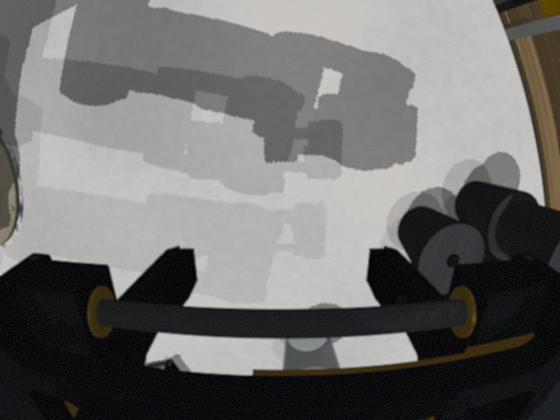

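The wash rack is the farther one (upper in the top view). From its plate at px (180,199) the order is squat (225,202), tapered (272,203), flanged (319,205), domed (365,208). The loading rack is the nearer one, with its plate at (162,286) and pads at (210,288), (258,290), (306,292), (354,293). The blue flanged look-alike at (341,142) is not meant, nor are the dark cups. I'll confirm this with an enlarged crop and then measure.

```bash
python3 - <<'E'
import cv2,numpy as np
t=cv2.imread('pics/top0.png'); s=cv2.imread('pics/side0.png')
a=cv2.resize(t[120:325,150:400],None,fx=3,fy=2.8,interpolation=cv2.INTER_CUBIC)
a=cv2.convertScaleAbs(a,alpha=1.6,beta=10); cv2.imwrite('pics/topcrop.png',a)
b=cv2.resize(s[145:345,200:400],None,fx=3,fy=3,interpolation=cv2.INTER_CUBIC)
b=cv2.convertScaleAbs(b,alpha=1.5,beta=10); cv2.imwrite('pics/sidecrop.png',b)
E
```

```text
(no output)
```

View pics/topcrop.png

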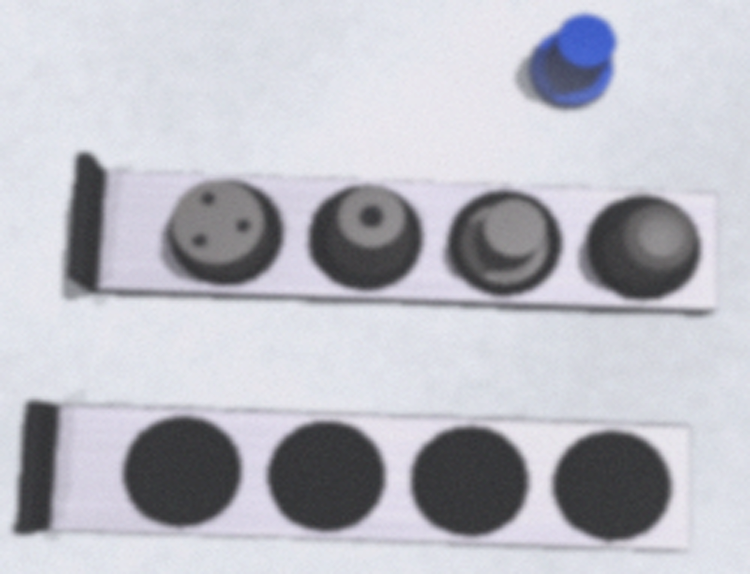

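View pics/sidecrop.png

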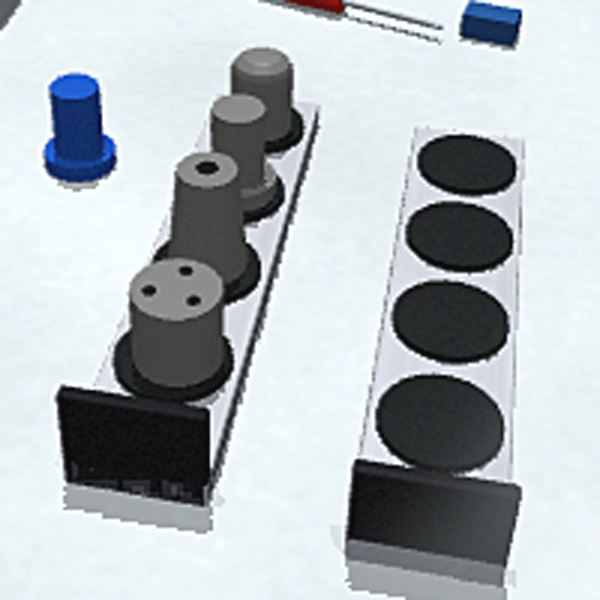

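The crops confirm it: squat (3 holes), tapered (1 hole), flanged and domed are all grey, and the blue one stands apart off the rack. Next I triangulate the pads and tops.

```bash
cat > h.py <<'E'
import numpy as np
K={'side':(409.9365,275.5869,213.4604,np.array([[-0.98089839,-0.11720283,0.15524768,0.47706481],[-0.19450394,0.58045035,-0.79072474,0.61549673],[0.00256161,-0.80581691,-0.59215922,0.54263208]])),
'top':(451.42537,279.1804,216.7601,np.array([[0.01729851,-0.98818738,0.152271,0.45708273],[-0.99946463,-0.0213201,-0.02481762,-0.00254239],[0.02777089,-0.15176017,-0.98802714,0.88327785]]))}
def ray(n,uv):
    f,cx,cy,E=K[n]; d=E[:,:3]@np.array([(uv[0]-cx)/f,(uv[1]-cy)/f,1]); return E[:,3],d/np.linalg.norm(d)
def tri(a,b):
    (o1,d1),(o2,d2)=ray('top',a),ray('side',b)
    s=np.linalg.lstsq(np.c_[d1,-d2],o2-o1,rcond=None)[0]
    p,q=o1+s[0]*d1,o2+s[1]*d2
    return (p+q)/2,np.linalg.norm(p-q)
def onz(n,uv,z):
    o,d=ray(n,uv); return o+d*(z-o[2])/d[2]
def proj(n,P):
    f,cx,cy,E=K[n]; c=E[:,:3].T@(np.asarray(P)-E[:,3]); return f*c[0]/c[2]+cx,f*c[1]/c[2]+cy
E
python3 - <<'E'
import cv2,numpy as np
from h import *
np.set_printoptions(precision=4,suppress=True)
def ell(n,box,thr):
    g=cv2.imread(f'pics/{n}0.png',0); x0,y0,x1,y1=box
    m=(cv2.GaussianBlur(g,(3,3),0)[y0:y1,x0:x1]<thr).astype(np.uint8)
    out=[]
    for c in cv2.findContours(m,0,1)[0]:
        if cv2.contourArea(c)>300:
            e=cv2.fitEllipse(c); out.append((e[0][0]+x0,e[0][1]+y0,*e[1],e[2]))
    return out
T=sorted(ell('top',(175,262,385,318),90)); S=sorted(ell('side',(325,188,378,301),80),key=lambda e:-e[1])
for e in T: print('T',np.array(e))
for e in S: print('S',np.array(e))
if len(T)==len(S):
    for a,b in zip(T,S): print(tri(a[:2],b[:2]), onz('top',a[:2],.026))
tc={'sq':((216,222),(177,288)),'ta':((371,216),(207,169)),'fl':((515,229),(239,109)),'do':((660,237),(263,60))}
for k,(a,b) in tc.items():
    print(k,tri((a[0]/3+150-.33,a[1]/2.8+120-.33),(b[0]/3+200-.33,b[1]/3+145-.33)))
E
```

```text
T [210.3257 288.0369  38.7375  39.8047  37.8381]
T [258.3252 289.6527  38.7345  39.1668  11.8069]
T [305.9975 291.4104  38.5003  39.1549 159.6635]
T [353.5529 293.0873  38.5404  39.0967 126.0685]
S [345.1    286.1425  32.3497  44.8038  88.5083]
S [349.8181 251.9612  26.7759  39.0341  99.4984]
S [352.6504 223.6905  22.7958  35.9138  98.1727]
S [355.274  199.7301  19.5581  33.0038  97.8908]
(array([0.453 , 0.1029, 0.0202]), np.float64(0.002754592662287725)) [0.4517 0.1023 0.026 ]
(array([0.4506, 0.0127, 0.0211]), np.float64(0.0007795412960798823)) [0.4502 0.0126 0.026 ]
(array([ 0.4491, -0.0773,  0.0211]), np.float64(0.001261842847021746)) [ 0.4485 -0.0769  0.026 ]
(array([ 0.4474, -0.1675,  0.0212]), np.float64(0.0011122111982722178)) [ 0.4469 -0.1666  0.026 ]
sq (array([0.6116, 0.0818, 0.0795]), np.float64(0.0005958411618844409))
ta (array([ 0.6133, -0.0112,  0.1006]), np.float64(0.0004644806194888472))
fl (array([ 0.6087, -0.0971,  0.0935]), np.float64(0.001215211480935025))
do (array([ 0.6073, -0.1863,  0.0829]), np.float64(0.0009719495338700297))
```

Request:
step_arm --pt "0 0 0 0 0 8 -1" --pt "0 0 0 0 0 8 -1" --pt "0 0 0 0 0 8 -1" --pt "0 0 0 0 0 8 -1" --pt "0 0 0 0 0 8 -1" --pt "0 0 0 0 0 8 -1" --pt "0 0 0 0 0 8 -1" --pt "0 0 0 0 0 8 -1" --pt "0 0 0 0 0 2.2 -1" --pt "0 0 0 0 0 0 -1" --newtons 25

```text
time_s: 1.15
position: [0.212, 0.4802, 0.2385]
tcp_rot: [[0.001, 1.0, -0.0], [1.0, -0.001, -0.0], [-0.0, -0.0, -1.0]]
wrist_force: [-0.6, 0.4, 0.0]
finger_gap: 1.0
```

Request:
step_arm --pt "-3 3 0 0 0 0 -1" --pt "-3 3 0 0 0 0 -1" --pt "-3 3 0 0 0 0 -1" --pt "-3 3 0 0 0 0 -1" --pt "-3 3 0 0 0 0 -1" --pt "-3 3 0 0 0 0 -1" --pt "-3 3 0 0 0 0 -1" --pt "-3 3 0 0 0 0 -1" --pt "-3 3 0 0 0 0 -1" --pt "-3 3 0 0 0 0 -1"

```text
time_s: 2.15
position: [0.5129, 0.1787, 0.2386]
tcp_rot: [[-0.001, 1.0, -0.0], [1.0, 0.001, 0.0], [0.0, -0.0, -1.0]]
wrist_force: [1.2, 0.4, -0.2]
finger_gap: 1.0
```

Request:
step_arm --pt "-2 2 0.5 0 0 0 -1" --pt "-2 2 0.5 0 0 0 -1" --pt "-2 2 0.5 0 0 0 -1" --pt "-2 2 0.5 0 0 0 -1" --pt "-1 1.3 0.5 0 0 0 -1" --pt "-0.7 0.6 0.5 0 0 0 -1" --pt "0 0 0 0 0 0 -1" --pt "0 0 0 0 0 0 -1" --pt "0 0 0 0 0 0 -1" --pt "0 0 0 0 0 0 -1"

```text
time_s: 3.15
position: [0.6106, 0.0837, 0.2092]
tcp_rot: [[-0.001, 1.0, 0.001], [1.0, 0.001, 0.0], [0.0, 0.001, -1.0]]
wrist_force: [-0.2, -0.6, 0.0]
finger_gap: 0.999
```

```bash
python3 - <<'E'
from cell import arm
import cv2,numpy as np
s=arm.read_state(); print(s['position'],s['tcp_rot'])
c=arm.read_camera('wrist'); cv2.imwrite('pics/w1.png',c['pixels'][:,:,::-1]); np.savez('w1.npz',p=s['position'],R=s['tcp_rot'])
E
```

```text
[0.6106375  0.0837137  0.20922402] [[-5.50060555e-04  9.99999649e-01  6.31258584e-04]
 [ 9.99999849e-01  5.50054069e-04  1.04478160e-05]
 [ 1.01005859e-05  6.31264235e-04 -9.99999801e-01]]
```

View pics/w1.png

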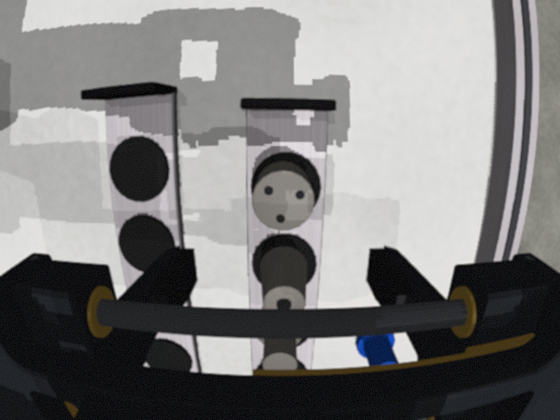

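The wrist view shows the squat top at about (283,197), its pad at about (286,187), the tapered top at about (284,300), and loading pads 1 and 2 at about (139,168) and (147,243).

```bash
cat >> h.py <<'E'
H=np.array([[-7.51293094e-05,-9.58227971e-01,-2.86005506e-01,7.42162448e-02],[9.99999618e-01,1.76930671e-04,-8.55470239e-04,8.22661819e-05],[8.70338658e-04,-2.86005461e-01,9.58227592e-01,-1.45685213e-01]])
def wray(uv,p,R):
    d=np.array([uv[0]-281.36534,uv[1]-207.64825]); r=np.linalg.norm(d); th=r/325.19226
    c=np.r_[d/r*np.sin(th),np.cos(th)]
    return p+R@H[:,3], R@H[:,:3]@c
def wz(uv,p,R,z):
    o,d=wray(uv,p,R); return o+d*(z-o[2])/d[2]
E
python3 - <<'E'
from h import *
np.set_printoptions(precision=4,suppress=True)
f=np.load('w1.npz'); p,R=f['p'],f['R']
for n,uv,z in [('sqtop',(283,197),.08),('tatop',(284,300),.102),('L1',(139,168),.026),('L2',(147,243),.026),('washplate',(288.5,100),.07)]: print(n,wz(uv,p,R,z))
# squat top triangulated wrist+top
o1,d1=wray((283,197),p,R); o2,d2=ray('top',(216/3+149.67,222/2.8+119.67))
s=np.linalg.lstsq(np.c_[d1,-d2],o2-o1,rcond=None)[0]; print(o1+s[0]*d1,o2+s[1]*d2)
E
```

```text
sqtop [0.612  0.0856 0.08  ]
tatop [ 0.613  -0.0056  0.102 ]
L1 [0.4551 0.1049 0.026 ]
L2 [0.454  0.0167 0.026 ]
washplate [0.6167 0.1696 0.07  ]
[0.612  0.0831 0.0706] [0.6129 0.0827 0.0707]
```

Request:
step_arm --pt "0 0.1 2 0 0 0 -1" --pt "0 0 2.5 0 0 0 -1" --pt "0 0 2.5 0 0 0 -1" --pt "0 0 2.5 0 0 0 -1" --pt "0 0 2.5 0 0 0 -1" --pt "0 0 2.2 0 0 0 -1" --pt "0 0 1.5 0 0 0 -1" --pt "0 0 1.0 0 0 0 -1" --pt "0 0 0.5 0 0 0 -1" --pt "0 0 0 0 0 0 -1"

```text
time_s: 4.2
position: [0.612, 0.0831, 0.0367]
tcp_rot: [[0.0, 1.0, 0.0], [1.0, -0.0, 0.0], [0.0, 0.0, -1.0]]
wrist_force: [0.3, -0.2, -0.0]
finger_gap: 1.005
```

Request:
step_arm --pt "0 0 0 0 0 0 0" --pt "0 0 0 0 0 0 0.4" --pt "0 0 0 0 0 0 0.7" --pt "0 0 0 0 0 0 1" --pt "0 0 0 0 0 0 1" --pt "0 0 0 0 0 0 1" --pt "0 0 0 0 0 0 1" --pt "0 0 0 0 0 0 1" --pt "0 0 0 0 0 0 1" --pt "0 0 0 0 0 0 1"

```text
time_s: 5.2
position: [0.612, 0.0831, 0.037]
tcp_rot: [[0.0, 1.0, 0.0], [1.0, -0.0, -0.0], [-0.0, 0.0, -1.0]]
wrist_force: [-1.8, -0.6, 4.4]
finger_gap: 0.623
```

Request:
step_arm --pt "0 0 -0.3 0 0 0 1" --pt "0 0 -0.6 0 0 0 1" --pt "0 0 -1 0 0 0 1" --pt "0 0 -1.5 0 0 0 1" --pt "0 0 -1.6 0 0 0 1" --pt "0 0 -1.6 0 0 0 1" --pt "0 0 -1.5 0 0 0 1" --pt "0 0 -1.2 0 0 0 1" --pt "0 0 -0.7 0 0 0 1" --pt "0 0 0 0 0 0 1"

```text
time_s: 6.2
position: [0.6123, 0.0831, 0.1379]
tcp_rot: [[0.0, 1.0, 0.002], [1.0, -0.0, -0.0], [-0.0, 0.002, -1.0]]
wrist_force: [-0.1, -0.3, -4.3]
finger_gap: 0.629
```

Request:
step_arm --pt "-1 -0.6 0 0 0 0 1" --pt "-2 -1.3 0 0 0 0 1" --pt "-3 -2 0 0 0 0 1" --pt "-3.5 -2.3 0 0 0 0 1" --pt "-3.5 -2.3 0 0 0 0 1" --pt "-3.5 -2.3 0 0 0 0 1" --pt "-3.5 -2.3 0 0 0 0 1" --pt "-2.5 -1.6 0 0 0 0 1" --pt "-1.5 -1 0 0 0 0 1" --pt "-1 -0.7 0 0 0 0 1"

```text
time_s: 7.2
position: [0.4463, -0.168, 0.1363]
tcp_rot: [[0.002, 1.0, -0.001], [1.0, -0.002, 0.0], [0.0, -0.001, -1.0]]
wrist_force: [0.1, 0.3, -4.1]
finger_gap: 0.621
```

Request:
step_arm --pt "0 0 1 0 0 0 1" --pt "0 0 1.5 0 0 0 1" --pt "0 0 1.8 0 0 0 1" --pt "0 0 1.8 0 0 0 1" --pt "0 0 1.4 0 0 0 1" --pt "0 0 0.8 0 0 0 1" --pt "0 0 0.2 0 0 0 1" --pt "0 0 0 0 0 0 1" --pt "0 0 0 0 0 0 1" --pt "0 0 0 0 0 0 1"

```text
time_s: 8.2
position: [0.4481, -0.167, 0.0522]
tcp_rot: [[0.0, 1.0, 0.001], [1.0, -0.0, -0.001], [-0.001, 0.001, -1.0]]
wrist_force: [0.2, -0.0, -4.6]
finger_gap: 0.622
```

```bash
python3 - <<'E'
from cell import arm
import cv2,numpy as np
s=arm.read_state(); print(s['position'],s['wrist_force'])
for n in ['top','side']:
    g=arm.read_camera(n)['pixels'][:,:,::-1]; cv2.imwrite(f'pics/{n}1.png',cv2.resize(g[120:330,150:420],None,fx=2.8,fy=2.8))
E
```

```text
[ 0.44809211 -0.16695258  0.05221776] [ 0.23716186 -0.00575543 -4.61546591]
```

View pics/side1.png

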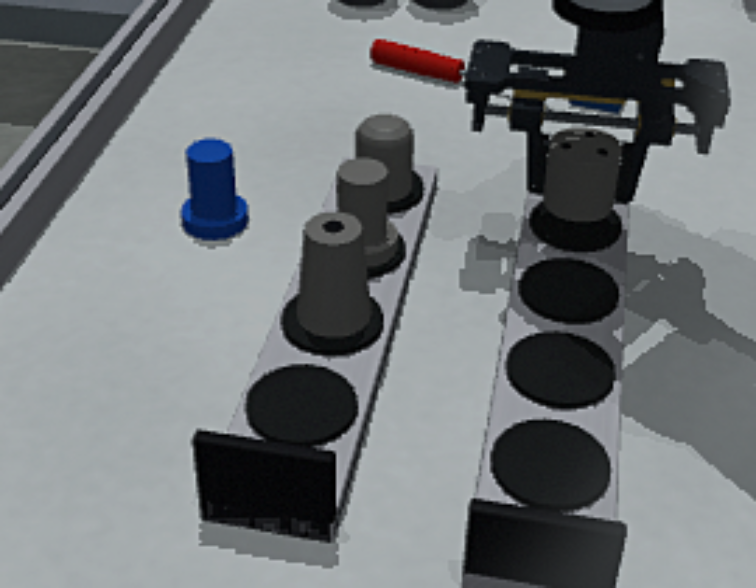

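The squat is centred over the far loading pad, about 15 mm above it. I'll lower it and release.

Request:
step_arm --pt "0 0 0.4 0 0 0 1" --pt "0 0 0.4 0 0 0 1" --pt "0 0 0.3 0 0 0 1" --pt "0 0 0.2 0 0 0 1" --pt "0 0 0.2 0 0 0 1" --pt "0 0 0 0 0 0 1" --pt "0 0 0 0 0 0 1" --pt "0 0 0 0 0 0 -0.1" --pt "0 0 0 0 0 0 -0.3" --pt "0 0 0 0 0 0 -0.5"

```text
time_s: 9.3
position: [0.4481, -0.167, 0.0368]
tcp_rot: [[0.0, 1.0, 0.001], [1.0, -0.0, -0.001], [-0.001, 0.001, -1.0]]
wrist_force: [-0.4, -0.1, 0.6]
finger_gap: 0.716
```

Request:
step_arm --pt "0 0 0 0 0 0 -1" --pt "0 0 0 0 0 0 -1" --pt "0 0 0 0 0 0 -1" --pt "0 0 -0.5 0 0 0 -1" --pt "0 0 -1.5 0 0 0 -1" --pt "0 0 -2.5 0 0 0 -1" --pt "0 0 -2.5 0 0 0 -1" --pt "0 0 -2.5 0 0 0 -1" --pt "0 0 -1.5 0 0 0 -1" --pt "0 0 -0.5 0 0 0 -1"

```text
time_s: 10.3
position: [0.4483, -0.1671, 0.1535]
tcp_rot: [[0.0, 1.0, 0.003], [1.0, -0.0, -0.002], [-0.002, 0.003, -1.0]]
wrist_force: [0.5, 0.1, -0.2]
finger_gap: 0.998
```

```bash
python3 - <<'E'
from cell import arm
import cv2,numpy as np
s=arm.read_state(); print(s['position'],s['wrist_force'])
for n in ['top','side']:
    g=arm.read_camera(n)['pixels'][:,:,::-1]; cv2.imwrite(f'pics/{n}2.png',cv2.resize(g[120:330,150:420],None,fx=2.8,fy=2.8))
E
```

```text
[ 0.44833548 -0.16713406  0.15347102] [ 0.54722286  0.13874817 -0.20383294]
```

View pics/side2.png

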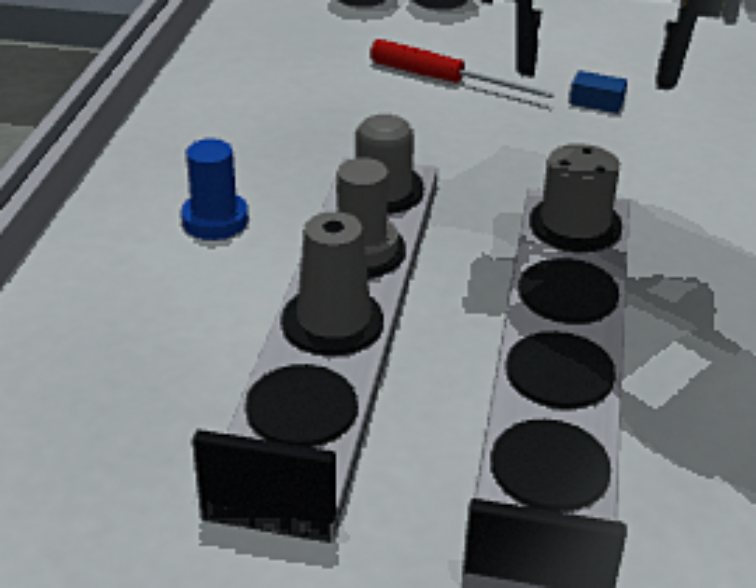

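Request:
step_arm --pt "0.8 0.8 0 0 0 0 -1" --pt "1.5 1.6 0 0 0 0 -1" --pt "2 2.1 0 0 0 0 -1" --pt "2 2.1 0 0 0 0 -1" --pt "2 2.1 0 0 0 0 -1" --pt "2 2.1 0 0 0 0 -1" --pt "2 2.1 0 0 0 0 -1" --pt "1.6 1.6 0 0 0 0 -1" --pt "1.2 1.1 0 0 0 0 -1" --pt "0.8 0.7 0 0 0 0 -1"

```text
time_s: 11.4
position: [0.6113, -0.0062, 0.1503]
tcp_rot: [[-0.001, 1.0, -0.002], [1.0, 0.001, 0.001], [0.001, -0.002, -1.0]]
wrist_force: [0.1, 0.4, -0.8]
finger_gap: 1.0
```

Request:
step_arm --pt "0 0 0 0 0 0 -1" --pt "0 0 1 0 0 0 -1" --pt "0 0 1.5 0 0 0 -1" --pt "0 0 2 0 0 0 -1" --pt "0 0 2 0 0 0 -1" --pt "0 0 1.7 0 0 0 -1" --pt "0 0 1.3 0 0 0 -1" --pt "0 0 0.7 0 0 0 -1" --pt "0 0 0.3 0 0 0 -1" --pt "0 0 0 0 0 0 -1"

```text
time_s: 12.4
position: [0.6109, -0.008, 0.0468]
tcp_rot: [[0.001, 1.0, 0.0], [1.0, -0.001, -0.0], [-0.0, 0.0, -1.0]]
wrist_force: [0.2, 0.4, -0.0]
finger_gap: 0.997
```

Request:
step_arm --pt "0 0 0 0 0 0 0" --pt "0 0 0 0 0 0 0.4" --pt "0 0 0 0 0 0 0.7" --pt "0 0 0 0 0 0 1" --pt "0 0 0 0 0 0 1" --pt "0 0 0 0 0 0 1" --pt "0 0 0 0 0 0 1" --pt "0 0 0 0 0 0 1" --pt "0 0 0 0 0 0 1" --pt "0 0 0 0 0 0 1" --newtons 30

```text
time_s: 13.4
position: [0.6111, -0.0079, 0.0469]
tcp_rot: [[0.0, 1.0, 0.001], [1.0, -0.0, -0.0], [-0.0, 0.001, -1.0]]
wrist_force: [4.2, -0.0, 0.1]
finger_gap: 0.549
```

Request:
step_arm --pt "0 0 -0.3 0 0 0 1" --pt "0 0 -0.6 0 0 0 1" --pt "0 0 -1 0 0 0 1" --pt "0 0 -1.5 0 0 0 1" --pt "0 0 -1.6 0 0 0 1" --pt "0 0 -1.6 0 0 0 1" --pt "0 0 -1.5 0 0 0 1" --pt "0 0 -1.2 0 0 0 1" --pt "0 0 -0.7 0 0 0 1" --pt "0 0 0 0 0 0 1"

```text
time_s: 14.4
position: [0.6112, -0.0079, 0.1479]
tcp_rot: [[0.0, 1.0, 0.002], [1.0, -0.0, -0.0], [-0.0, 0.002, -1.0]]
wrist_force: [0.1, -0.1, -5.3]
finger_gap: 0.554
```

```bash
python3 - <<'E'
from cell import arm
import cv2,numpy as np
g=arm.read_camera('side')['pixels'][:,:,::-1]; cv2.imwrite(f'pics/side3.png',cv2.resize(g[80:330,150:420],None,fx=2.4,fy=2.4))
E
```

```text
(no output)
```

View pics/side3.png

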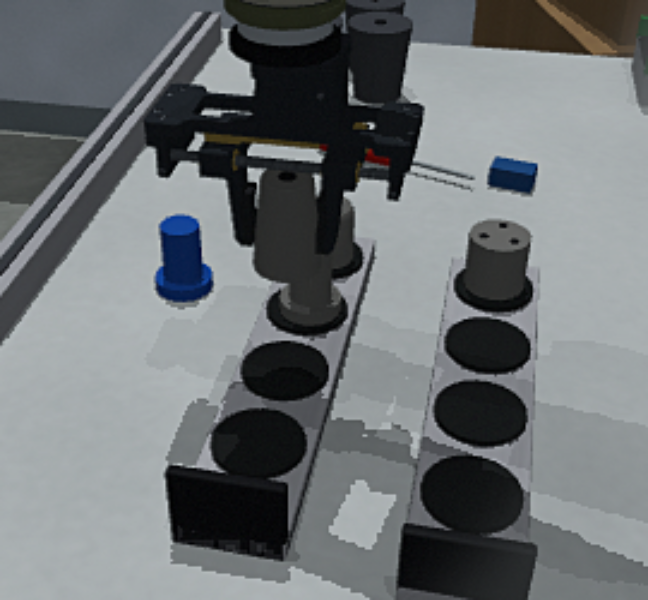

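The tapered mandrel is held upright. I'll carry it to loading place 3.

Request:
step_arm --pt "-0.3 -0.7 0 0 0 0 1" --pt "-0.6 -1.4 0 0 0 0 1" --pt "-0.9 -2 0 0 0 0 1" --pt "-1 -2.3 0 0 0 0 1" --pt "-1 -2.3 0 0 0 0 1" --pt "-1 -2.3 0 0 0 0 1" --pt "-0.9 -2.1 0 0 0 0 1" --pt "-0.6 -1.5 0 0 0 0 1" --pt "-0.4 -1 0 0 0 0 1" --pt "-0.2 -0.5 0 0 0 0 1"

```text
time_s: 15.45
position: [0.449, -0.077, 0.1465]
tcp_rot: [[0.001, 1.0, -0.001], [1.0, -0.001, 0.0], [0.0, -0.001, -1.0]]
wrist_force: [-0.2, -0.3, -5.6]
finger_gap: 0.551
```

Request:
step_arm --pt "0 0 1 0 0 0 1" --pt "0 0 1.5 0 0 0 1" --pt "0 0 1.8 0 0 0 1" --pt "0 0 1.8 0 0 0 1" --pt "0 0 1.4 0 0 0 1" --pt "0 0 0.8 0 0 0 1" --pt "0 0 0.2 0 0 0 1" --pt "0 0 0 0 0 0 1" --pt "0 0 0 0 0 0 1" --pt "0 0 0 0 0 0 1"

```text
time_s: 16.45
position: [0.4502, -0.0769, 0.0622]
tcp_rot: [[0.0, 1.0, 0.001], [1.0, -0.0, -0.0], [-0.0, 0.001, -1.0]]
wrist_force: [-0.4, 0.7, -5.3]
finger_gap: 0.548
```

```bash
python3 - <<'E'
from cell import arm
import cv2,numpy as np
g=arm.read_camera('side')['pixels'][:,:,::-1]; cv2.imwrite(f'pics/side4.png',cv2.resize(g[80:330,150:420],None,fx=2.4,fy=2.4))
E
```

```text
(no output)
```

View pics/side4.png

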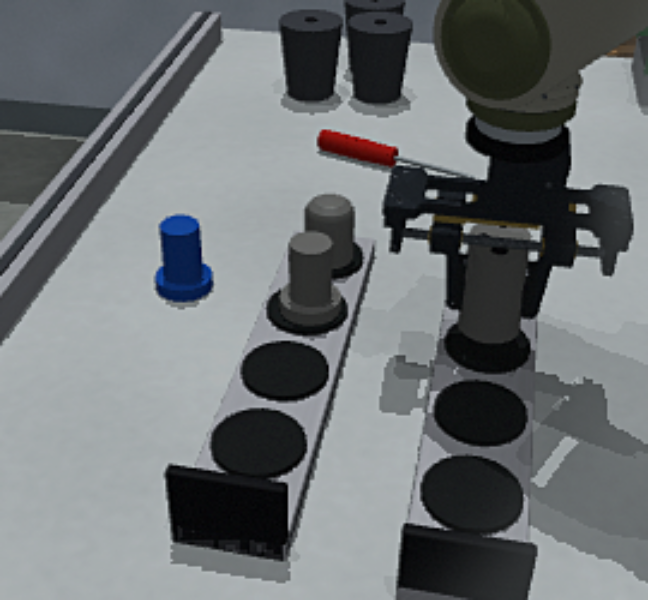

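Request:
step_arm --pt "0 0 0.4 0 0 0 1" --pt "0 0 0.4 0 0 0 1" --pt "0 0 0.3 0 0 0 1" --pt "0 0 0.2 0 0 0 1" --pt "0 0 0.2 0 0 0 1" --pt "0 0 0 0 0 0 1" --pt "0 0 0 0 0 0 1" --pt "0 0 0 0 0 0 0.1" --pt "0 0 0 0 0 0 -0.2" --pt "0 0 0 0 0 0 -0.4"

```text
time_s: 17.5
position: [0.4503, -0.0771, 0.047]
tcp_rot: [[0.0, 1.0, 0.001], [1.0, -0.0, -0.001], [-0.001, 0.001, -1.0]]
wrist_force: [-0.6, 0.7, -0.6]
finger_gap: 0.666
```

Request:
step_arm --pt "0 0 0 0 0 0 -1" --pt "0 0 0 0 0 0 -1" --pt "0 0 0 0 0 0 -1" --pt "0 0 -0.5 0 0 0 -1" --pt "0 0 -1.5 0 0 0 -1" --pt "0 0 -2.3 0 0 0 -1" --pt "0 0 -2.3 0 0 0 -1" --pt "0 0 -2.2 0 0 0 -1" --pt "0 0 -1.3 0 0 0 -1" --pt "0 0 -0.4 0 0 0 -1"

```text
time_s: 18.5
position: [0.4504, -0.077, 0.1533]
tcp_rot: [[0.0, 1.0, 0.003], [1.0, -0.0, -0.001], [-0.001, 0.003, -1.0]]
wrist_force: [0.6, -0.1, -0.1]
finger_gap: 0.999
```

```bash
python3 - <<'E'
from cell import arm
import cv2,numpy as np
g=arm.read_camera('side')['pixels'][:,:,::-1]; cv2.imwrite(f'pics/side5.png',cv2.resize(g[80:330,150:420],None,fx=2.4,fy=2.4))
E
```

```text
(no output)
```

View pics/side5.png

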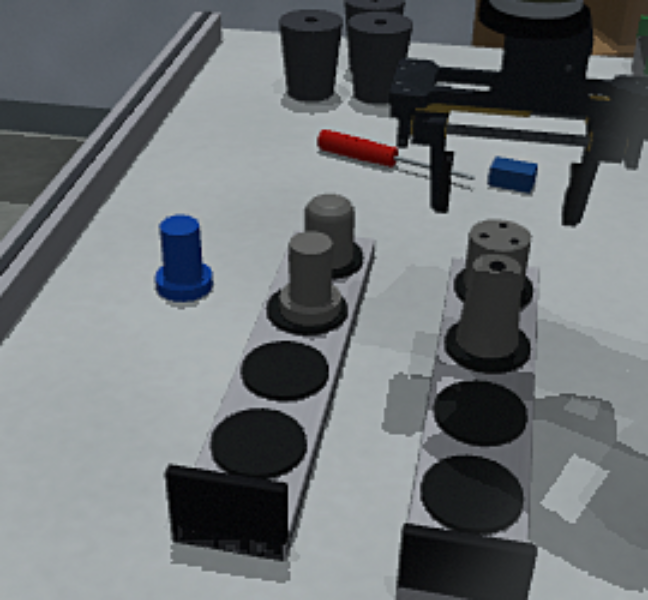

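Tapered is placed. Next is the flanged one.

Request:
step_arm --pt "-0.1 0.7 0 0 0 0 -1" --pt "-0.2 1.4 0 0 0 0 -1" --pt "-0.2 2 0 0 0 0 -1" --pt "-0.3 2.3 0 0 0 0 -1" --pt "-0.3 2.3 0 0 0 0 -1" --pt "-0.3 2.3 0 0 0 0 -1" --pt "-0.2 2 0 0 0 0 -1" --pt "-0.2 1.5 0 0 0 0 -1" --pt "-0.1 0.9 0 0 0 0 -1" --pt "-0.1 0.5 0 0 0 0 -1"

```text
time_s: 19.55
position: [0.6093, -0.0968, 0.1502]
tcp_rot: [[0.0, 1.0, -0.002], [1.0, -0.0, 0.001], [0.001, -0.002, -1.0]]
wrist_force: [-0.5, 0.7, -0.0]
finger_gap: 1.004
```

Request:
step_arm --pt "0 0 0 0 0 0 -1" --pt "0 0 1 0 0 0 -1" --pt "0 0 1.5 0 0 0 -1" --pt "0 0 2 0 0 0 -1" --pt "0 0 2 0 0 0 -1" --pt "0 0 1.6 0 0 0 -1" --pt "0 0 1.1 0 0 0 -1" --pt "0 0 0.6 0 0 0 -1" --pt "0 0 0.2 0 0 0 -1" --pt "0 0 0 0 0 0 -1"

```text
time_s: 20.55
position: [0.6089, -0.0969, 0.052]
tcp_rot: [[0.0, 1.0, 0.0], [1.0, -0.0, -0.0], [-0.0, 0.0, -1.0]]
wrist_force: [0.5, 0.0, 0.3]
finger_gap: 0.997
```

Request:
step_arm --pt "0 0 0 0 0 0 0" --pt "0 0 0 0 0 0 0.4" --pt "0 0 0 0 0 0 0.7" --pt "0 0 0 0 0 0 1" --pt "0 0 0 0 0 0 1" --pt "0 0 0 0 0 0 1" --pt "0 0 0 0 0 0 1" --pt "0 0 0 0 0 0 1" --pt "0 0 0 0 0 0 1" --pt "0 0 0 0 0 0 1"

```text
time_s: 21.55
position: [0.6088, -0.0969, 0.0517]
tcp_rot: [[0.0, 1.0, -0.0], [1.0, -0.0, 0.0], [0.0, -0.0, -1.0]]
wrist_force: [-0.9, -0.1, -0.2]
finger_gap: 0.42
```

Request:
step_arm --pt "0 0 -0.3 0 0 0 1" --pt "0 0 -0.6 0 0 0 1" --pt "0 0 -1 0 0 0 1" --pt "0 0 -1.5 0 0 0 1" --pt "0 0 -1.6 0 0 0 1" --pt "0 0 -1.6 0 0 0 1" --pt "0 0 -1.5 0 0 0 1" --pt "0 0 -1.2 0 0 0 1" --pt "0 0 -0.7 0 0 0 1" --pt "0 0 0 0 0 0 1"

```text
time_s: 22.55
position: [0.6091, -0.097, 0.1529]
tcp_rot: [[0.0, 1.0, 0.002], [1.0, -0.0, -0.001], [-0.001, 0.002, -1.0]]
wrist_force: [-0.0, 0.3, -4.0]
finger_gap: 0.422
```

```bash
python3 - <<'E'
from cell import arm
import cv2,numpy as np
g=arm.read_camera('side')['pixels'][:,:,::-1]; cv2.imwrite(f'pics/side6.png',cv2.resize(g[80:330,150:420],None,fx=2.4,fy=2.4))
E
```

```text
(no output)
```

View pics/side6.png

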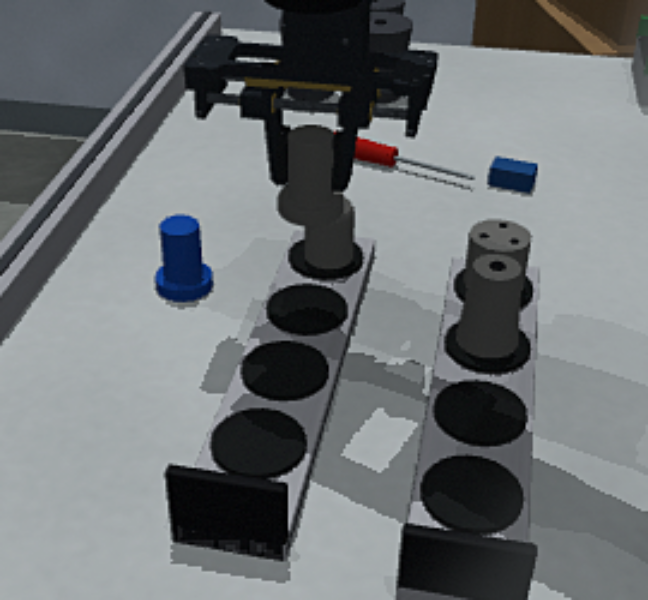

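Request:
step_arm --pt "0.5 -0.7 0 0 0 0 1" --pt "1 -1.4 0 0 0 0 1" --pt "1.4 -2 0 0 0 0 1" --pt "1.6 -2.3 0 0 0 0 1" --pt "1.6 -2.3 0 0 0 0 1" --pt "1.6 -2.2 0 0 0 0 1" --pt "1.4 -2 0 0 0 0 1" --pt "1 -1.5 0 0 0 0 1" --pt "0.6 -0.9 0 0 0 0 1" --pt "0.3 -0.5 0 0 0 0 1"

```text
time_s: 23.6
position: [0.4501, 0.0137, 0.1516]
tcp_rot: [[0.0, 1.0, -0.0], [1.0, -0.0, 0.0], [0.0, -0.0, -1.0]]
wrist_force: [0.1, -1.4, -4.7]
finger_gap: 0.42
```

Request:
step_arm --pt "0 0 1 0 0 0 1" --pt "0 0 1.5 0 0 0 1" --pt "0 0 1.8 0 0 0 1" --pt "0 0 1.8 0 0 0 1" --pt "0 0 1.4 0 0 0 1" --pt "0 0 0.8 0 0 0 1" --pt "0 0 0.2 0 0 0 1" --pt "0 0 0 0 0 0 1" --pt "0 0 0 0 0 0 1" --pt "0 0 0 0 0 0 1"

```text
time_s: 24.6
position: [0.4512, 0.0131, 0.0672]
tcp_rot: [[0.0, 1.0, 0.001], [1.0, -0.0, -0.0], [-0.0, 0.001, -1.0]]
wrist_force: [0.5, -0.4, -4.3]
finger_gap: 0.422
```

```bash
python3 - <<'E'
from cell import arm
import cv2,numpy as np
g=arm.read_camera('side')['pixels'][:,:,::-1]; cv2.imwrite(f'pics/side7.png',cv2.resize(g[80:330,150:420],None,fx=2.4,fy=2.4))
E
```

```text
(no output)
```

View pics/side7.png

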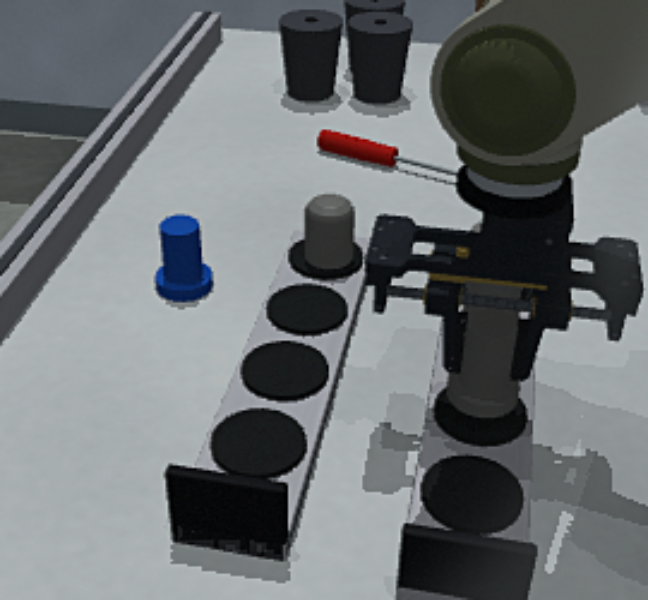

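Request:
step_arm --pt "0 0 0.4 0 0 0 1" --pt "0 0 0.4 0 0 0 1" --pt "0 0 0.3 0 0 0 1" --pt "0 0 0.2 0 0 0 1" --pt "0 0 0.2 0 0 0 1" --pt "0 0 0 0 0 0 1" --pt "0 0 0 0 0 0 1" --pt "0 0 0 0 0 0 0.3" --pt "0 0 0 0 0 0 0" --pt "0 0 0 0 0 0 -0.3"

```text
time_s: 25.65
position: [0.4512, 0.0131, 0.052]
tcp_rot: [[0.0, 1.0, 0.001], [1.0, -0.0, -0.0], [-0.0, 0.001, -1.0]]
wrist_force: [0.4, -0.5, 0.6]
finger_gap: 0.565
```

Request:
step_arm --pt "0 0 0 0 0 0 -1" --pt "0 0 0 0 0 0 -1" --pt "0 0 0 0 0 0 -1" --pt "0 0 -0.5 0 0 0 -1" --pt "0 0 -1.5 0 0 0 -1" --pt "0 0 -2.2 0 0 0 -1" --pt "0 0 -2.2 0 0 0 -1" --pt "0 0 -2 0 0 0 -1" --pt "0 0 -1.2 0 0 0 -1" --pt "0 0 -0.4 0 0 0 -1"

```text
time_s: 26.65
position: [0.4514, 0.0131, 0.1531]
tcp_rot: [[0.0, 1.0, 0.002], [1.0, -0.0, -0.001], [-0.001, 0.002, -1.0]]
wrist_force: [0.3, -1.0, -0.2]
finger_gap: 1.003
```

```bash
python3 - <<'E'
from cell import arm
import cv2,numpy as np
g=arm.read_camera('side')['pixels'][:,:,::-1]; cv2.imwrite(f'pics/side8.png',cv2.resize(g[80:330,150:420],None,fx=2.4,fy=2.4))
E
```

```text
(no output)
```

View pics/side8.png

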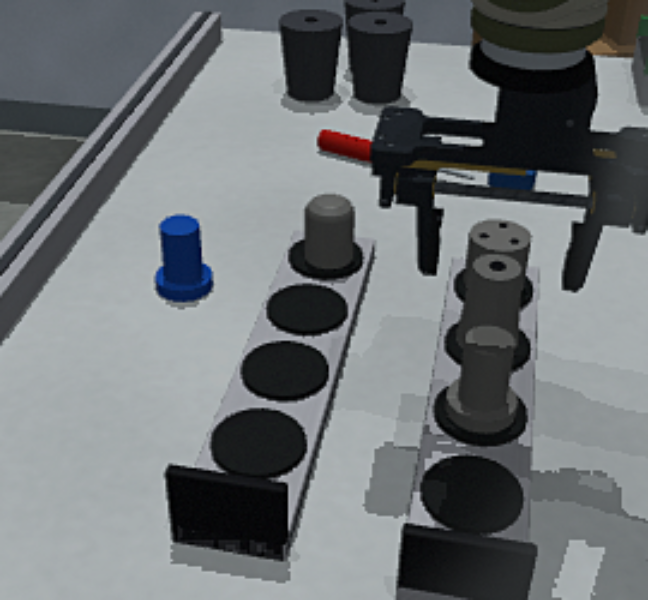

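Request:
step_arm --pt "-1 0.8 0 0 0 0 -1" --pt "-1.8 1.4 0 0 0 0 -1" --pt "-2.5 2 0 0 0 0 -1" --pt "-2.8 2.2 0 0 0 0 -1" --pt "-2.8 2.2 0 0 0 0 -1" --pt "-2.8 2.2 0 0 0 0 -1" --pt "-2.5 1.9 0 0 0 0 -1" --pt "-2 1.5 0 0 0 0 -1" --pt "-1.2 0.9 0 0 0 0 -1" --pt "-0.6 0.5 0 0 0 0 -1"

```text
time_s: 27.7
position: [0.607, -0.1886, 0.1501]
tcp_rot: [[0.002, 1.0, -0.002], [1.0, -0.002, 0.001], [0.001, -0.002, -1.0]]
wrist_force: [-0.5, 0.4, 0.9]
finger_gap: 0.999
```

Request:
step_arm --pt "0 0 0 0 0 0 -1" --pt "0 0 1 0 0 0 -1" --pt "0 0 1.5 0 0 0 -1" --pt "0 0 2 0 0 0 -1" --pt "0 0 2 0 0 0 -1" --pt "0 0 2 0 0 0 -1" --pt "0 0 1.5 0 0 0 -1" --pt "0 0 0.9 0 0 0 -1" --pt "0 0 0.4 0 0 0 -1" --pt "0 0 0 0 0 0 -1"

```text
time_s: 28.7
position: [0.6068, -0.1868, 0.0387]
tcp_rot: [[0.0, 1.0, -0.0], [1.0, -0.0, 0.0], [0.0, -0.0, -1.0]]
wrist_force: [0.0, -0.5, -0.6]
finger_gap: 0.999
```

Request:
step_arm --pt "0 0 0 0 0 0 0" --pt "0 0 0 0 0 0 0.4" --pt "0 0 0 0 0 0 0.7" --pt "0 0 0 0 0 0 1" --pt "0 0 0 0 0 0 1" --pt "0 0 0 0 0 0 1" --pt "0 0 0 0 0 0 1" --pt "0 0 0 0 0 0 1" --pt "0 0 0 0 0 0 1" --pt "0 0 0 0 0 0 1"

```text
time_s: 29.7
position: [0.6069, -0.1869, 0.0388]
tcp_rot: [[0.0, 1.0, 0.0], [1.0, -0.0, -0.0], [-0.0, 0.0, -1.0]]
wrist_force: [0.9, 0.2, 0.7]
finger_gap: 0.536
```

Request:
step_arm --pt "0 0 -0.3 0 0 0 1" --pt "0 0 -0.6 0 0 0 1" --pt "0 0 -1 0 0 0 1" --pt "0 0 -1.5 0 0 0 1" --pt "0 0 -1.8 0 0 0 1" --pt "0 0 -1.8 0 0 0 1" --pt "0 0 -1.8 0 0 0 1" --pt "0 0 -1.5 0 0 0 1" --pt "0 0 -0.7 0 0 0 1" --pt "0 0 0 0 0 0 1"

```text
time_s: 30.7
position: [0.6071, -0.187, 0.1502]
tcp_rot: [[0.0, 1.0, 0.002], [1.0, -0.0, -0.001], [-0.001, 0.002, -1.0]]
wrist_force: [0.9, -0.2, -4.1]
finger_gap: 0.536
```

```bash
python3 - <<'E'
from cell import arm
import cv2,numpy as np
g=arm.read_camera('side')['pixels'][:,:,::-1]; cv2.imwrite(f'pics/side9.png',cv2.resize(g[80:330,150:420],None,fx=2.4,fy=2.4))
E
```

```text
(no output)
```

View pics/side9.png

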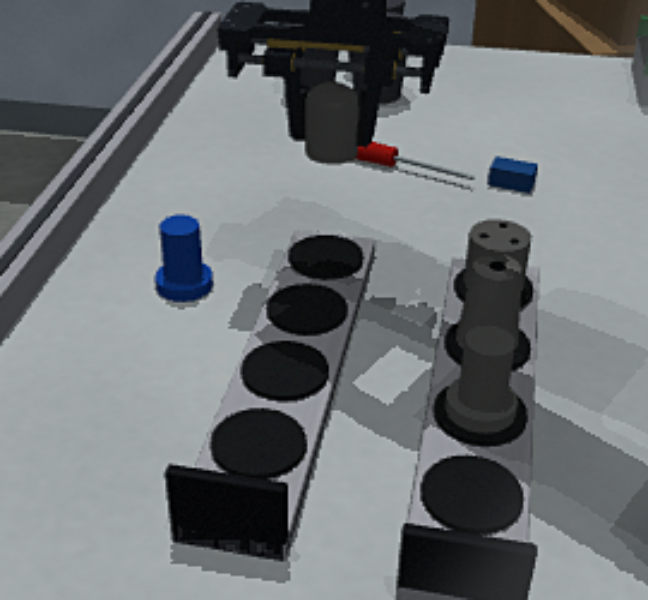

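Request:
step_arm --pt "1 -0.5 0 0 0 0 1" --pt "2 -1.1 0 0 0 0 1" --pt "3 -1.6 0 0 0 0 1" --pt "3.5 -1.9 0 0 0 0 1" --pt "4 -2.1 0 0 0 0 1" --pt "4 -2.1 0 0 0 0 1" --pt "4 -2.1 0 0 0 0 1" --pt "3.5 -1.9 0 0 0 0 1" --pt "2.5 -1.3 0 0 0 0 1" --pt "1.5 -0.8 0 0 0 0 1"

```text
time_s: 31.75
position: [0.4507, 0.1053, 0.1482]
tcp_rot: [[-0.001, 1.0, -0.002], [1.0, 0.001, 0.0], [0.0, -0.002, -1.0]]
wrist_force: [-0.6, 0.1, -4.4]
finger_gap: 0.536
```

Request:
step_arm --pt "0 0 0.5 0 0 0 1" --pt "0 0 1.5 0 0 0 1" --pt "0 0 2 0 0 0 1" --pt "0 0 2 0 0 0 1" --pt "0 0 1.8 0 0 0 1" --pt "0 0 1.2 0 0 0 1" --pt "0 0 0.5 0 0 0 1" --pt "0 0 0 0 0 0 1" --pt "0 0 0 0 0 0 1" --pt "0 0 0 0 0 0 1"

```text
time_s: 32.75
position: [0.4533, 0.1031, 0.0544]
tcp_rot: [[0.0, 1.0, 0.001], [1.0, -0.0, -0.0], [-0.0, 0.001, -1.0]]
wrist_force: [0.5, -1.2, -4.0]
finger_gap: 0.537
```

```bash
python3 - <<'E'
from cell import arm
import cv2,numpy as np
g=arm.read_camera('side')['pixels'][:,:,::-1]; cv2.imwrite(f'pics/side10.png',cv2.resize(g[80:330,150:420],None,fx=2.4,fy=2.4))
E
```

```text
(no output)
```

View pics/side10.png

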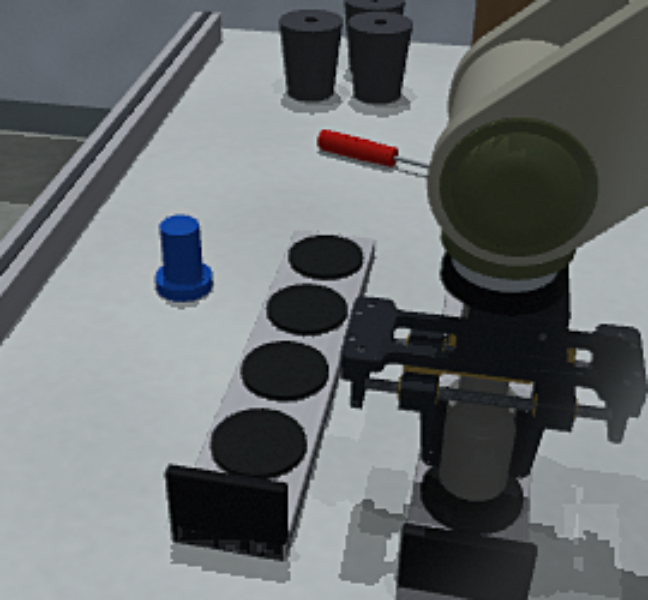

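Request:
step_arm --pt "0 0 0.4 0 0 0 1" --pt "0 0 0.4 0 0 0 1" --pt "0 0 0.3 0 0 0 1" --pt "0 0 0.2 0 0 0 1" --pt "0 0 0.2 0 0 0 1" --pt "0 0 0 0 0 0 1" --pt "0 0 0 0 0 0 1" --pt "0 0 0 0 0 0 0.1" --pt "0 0 0 0 0 0 -0.2" --pt "0 0 0 0 0 0 -0.4"

```text
time_s: 33.8
position: [0.4533, 0.1032, 0.0389]
tcp_rot: [[0.0, 1.0, 0.001], [1.0, -0.0, 0.0], [0.0, 0.001, -1.0]]
wrist_force: [-0.1, 0.3, -0.4]
finger_gap: 0.667
```

Request:
step_arm --pt "0 0 0 0 0 0 -1" --pt "0 0 0 0 0 0 -1" --pt "0 0 0 0 0 0 -1" --pt "0 0 -0.5 0 0 0 -1" --pt "0 0 -1.5 0 0 0 -1" --pt "0 0 -2.5 0 0 0 -1" --pt "0 0 -3 0 0 0 -1" --pt "0 0 -3 0 0 0 -1" --pt "0 0 -2 0 0 0 -1" --pt "0 0 -1 0 0 0 -1"

```text
time_s: 34.8
position: [0.4534, 0.1032, 0.1757]
tcp_rot: [[0.0, 1.0, 0.003], [1.0, -0.0, -0.0], [-0.0, 0.003, -1.0]]
wrist_force: [-1.1, -0.3, 0.0]
finger_gap: 1.001
```

Request:
step_arm --pt "1 0 0 0 0 0 -1" --pt "2 0 0 0 0 0 -1" --pt "3 0 0 0 0 0 -1" --pt "3 0 0 0 0 0 -1" --pt "3 0 0 0 0 0 -1" --pt "3 0 0 0 0 0 -1" --pt "3 0 0 0 0 0 -1" --pt "2 0 0 0 0 0 -1" --pt "1 0 0 0 0 0 -1" --pt "0 0 0 0 0 0 -1"

```text
time_s: 35.8
position: [0.4523, 0.314, 0.1726]
tcp_rot: [[-0.001, 1.0, -0.002], [1.0, 0.001, -0.001], [-0.001, -0.002, -1.0]]
wrist_force: [-0.6, 0.4, 0.2]
finger_gap: 0.998
```

```bash
python3 - <<'E'
from cell import arm
import cv2,numpy as np
s=arm.read_state(); print(s['position'],s['finger_gap'])
for n in ['top','side']:
    g=arm.read_camera(n)['pixels'][:,:,::-1]; cv2.imwrite(f'pics/{n}11full.png',g)
    cv2.imwrite(f'pics/{n}11.png',cv2.convertScaleAbs(cv2.resize(g[160:345,150:400] if n=='top' else g[145:345,200:400],None,fx=3,fy=3,interpolation=cv2.INTER_CUBIC),alpha=1.6,beta=10))
E
```

```text
[0.45234159 0.31398358 0.17259024] 0.9980202310107938
```

View pics/side11.png

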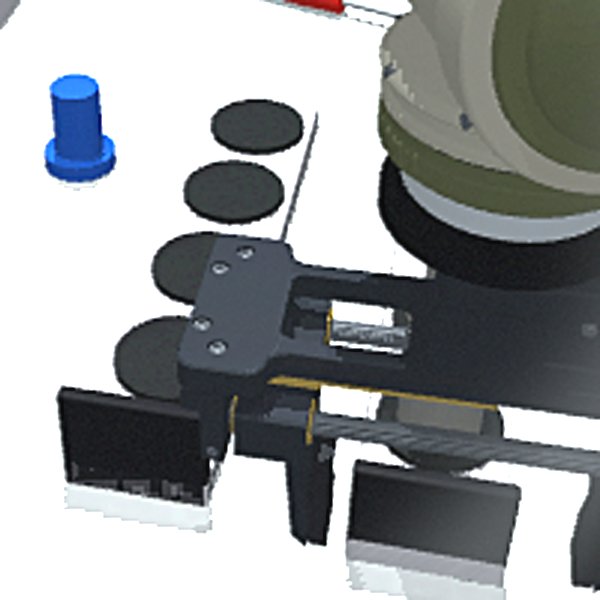

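View pics/top11.png

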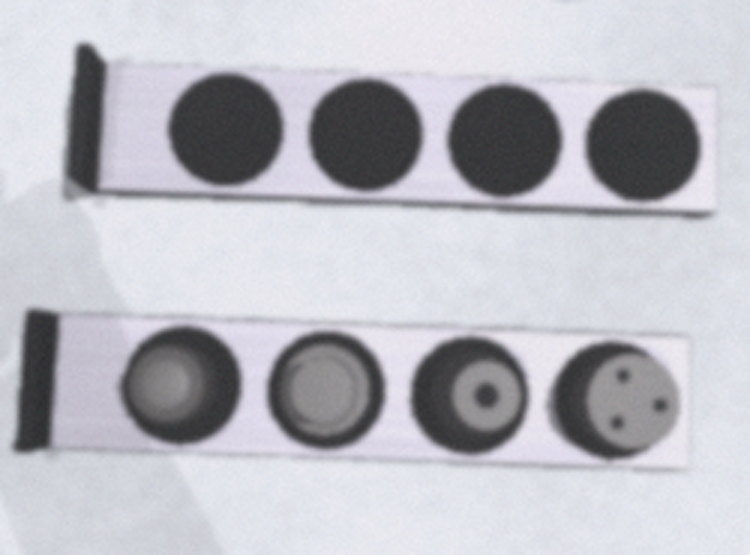

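```bash
python3 - <<'E'
from h import *
np.set_printoptions(precision=4,suppress=True)
L=[(.4517,.1023),(.4502,.0126),(.4485,-.0769),(.4469,-.1666)]
u=np.array([.0178,.9998]);v=np.array([.9998,-.0178])
for n,c,z,i in [('sq',(633,400),.08,3),('ta',(487,395),.102,2),('fl',(323,391),.096,1),('do barrel~',(165,381),.076,0)]:
    P=onz('top',(c[0]/3+149.67,c[1]/3+159.67),z); d=P[:2]-np.array(L[i]); print(n,P,'off across/along mm',1000*d@v,1000*d@u)
E
```

```text
sq [ 0.4479 -0.1689  0.08  ] off across/along mm 1.0596987066101389 -2.240866619645547
ta [ 0.4496 -0.0806  0.102 ] off across/along mm 1.1357860484690745 -3.675017389529786
fl [0.4502 0.0131 0.096 ] off across/along mm -0.03405801254187705 0.4518315003917786
do barrel~ [0.4542 0.1062 0.076 ] off across/along mm 2.4374251289033033 3.924058120019379
```

Request:
step_arm --pt "2 -1 -1 0 0 0 -1" --pt "3 -2 -1 0 0 0 -1" --pt "3 -3 -1 0 0 0 -1" --pt "2 -3 -1 0 0 0 -1" --pt "2 -3 -1 0 0 0 -1" --pt "1 -3 -1 0 0 0 -1" --pt "1 -2 0 0 0 0 -1" --pt "1 -1 0 0 0 0 -1" --pt "0 0 0 0 0 0 -1" --pt "0 0 0 0 0 0 -1"

```text
time_s: 36.9
position: [0.2739, 0.4628, 0.2333]
tcp_rot: [[0.001, 1.0, -0.0], [1.0, -0.001, -0.001], [-0.001, -0.0, -1.0]]
wrist_force: [-0.4, -0.7, -1.2]
finger_gap: 1.003
```

```bash
python3 - <<'E'
from cell import arm
import cv2,numpy as np
g=arm.read_camera('side')['pixels'][:,:,::-1]; cv2.imwrite('pics/side12f.png',g); cv2.imwrite('pics/side12.png',cv2.convertScaleAbs(cv2.resize(g[145:345,200:400],None,fx=3,fy=3,interpolation=cv2.INTER_CUBIC),alpha=1.3,beta=10))
E
```

```text
(no output)
```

View pics/side12.png

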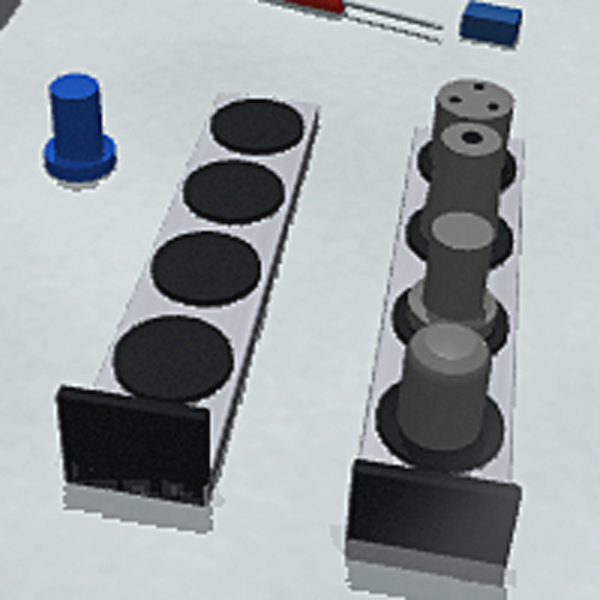

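All four stand upright in the right order, within about 5 mm of their pad centres. The gripper is open and clear, so I'm handing in.

```bash
python3 - <<'E'
from cell import arm
print(arm.sign_off())
E
```

```text
the job is handed in; nothing more can be done
None
```

I moved all four mandrels to the loading rack in reverse order and handed the job in at about 37 s of the 93 s allowed. The sign-off reports no verdict.

From the wash rack's end plate the order was squat, tapered, flanged, domed. From the loading rack's end plate it is now domed, flanged, tapered, squat. I left the blue flanged look-alike alone.

**Last checks:**
- **Upright and clear:** the final side view shows all four upright on their pads. The gripper is open and well away from the racks.
- **Centring:** measured from the top camera, the offsets from the pad centres are all inside the 15 mm limit:

| Mandrel | Across (mm) | Along (mm) |
|---|---|---|
| Squat | +1 | -2 |
| Tapered | +1 | -4 |
| Flanged | 0 | 0 |
| Domed (approximate: no sharp top edge) | +2 | +4 |

**Disagreements:**
- **Wrist against top camera:** the loading pads and the row read 3–4 mm apart. I split the difference.
- **Pad heights:** two-view triangulation put the pads at about 21 mm against the stated 26 mm, probably because the fitted outline included the pad rims.
- **Mandrel tops:** the squat, tapered and flanged tops came within 3 mm of the stated heights. The domed top read 83 mm against 90 mm, because the rounded top has no clear point to measure. A rougher wrist-and-top check of the squat top read 71 mm against 80 mm.
- **Heights used:** I set the grasp and release heights from the stated values. When I lowered each mandrel, the wrist force showed no hard contact.

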